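# Find the rocking corner of a jig plate and shim it

### The job

The aluminium jig plate that carries the circuit board stands on four feet, and one of its corners rocks. Press down on the corners with closed fingertips, one after another, until you find the one that gives, then press the red-marked brass shim in front of that corner down until it lies fully flat, and move clear. Only press: do not lift or shift the plate, do not force the other three shims, and leave the things lying around where they are.

Things in the scene. Friction and masses are not known exactly. Their poses are not given: they have to be found in the camera images.
- jig_base: dark steel base, 260 (x) x 250 (y) x 10 mm, bolted to the bench. Origin on its underside, at bench height, below the centre of the jig plate (the base reaches 150 mm to -x and 110 mm to +x of it). Its x axis points away from the robot, y to the left; feet, shims and plate share its directions.
- plate: loose aluminium jig plate, about 1 kg, 12 mm thick, with a green circuit board (75 x 110 mm, top 32 mm above the plate's underside) fixed on its centre. Its middle is 136 (x) x 116 (y) mm; at each corner an ear 36 mm long (x) reaches out to y = +-108 mm. Origin at the centre of its underside, 30 mm above the bench; top 42 mm above the bench. It lies level at the start, held only by its weight.
- corner_rear_left (a point): rear left corner of the plate: the point to press, marked by a ring on top of the ear, 42 mm above the bench, right above a foot. One corner of the four (drawn anew each time) rocks: pressed, it yields from about 2.5 N and dips 4 mm until it stops at about 4.5 N, springing back when released; the other three give about 1 mm or less.
- corner_rear_right (a point): rear right corner of the plate: the point to press, marked by a ring on top of the ear, 42 mm above the bench, right above a foot. One corner of the four (drawn anew each time) rocks: pressed, it yields from about 2.5 N and dips 4 mm until it stops at about 4.5 N, springing back when released; the other three give about 1 mm or less.
- corner_front_left (a point): front left corner of the plate: the point to press, marked by a ring on top of the ear, 42 mm above the bench, right above a foot. One corner of the four (drawn anew each time) rocks: pressed, it yields from about 2.5 N and dips 4 mm until it stops at about 4.5 N, springing back when released; the other three give about 1 mm or less.
- corner_front_right (a point): front right corner of the plate: the point to press, marked by a ring on top of the ear, 42 mm above the bench, right above a foot. One corner of the four (drawn anew each time) rocks: pressed, it yields from about 2.5 N and dips 4 mm until it stops at about 4.5 N, springing back when released; the other three give about 1 mm or less.
- foot_1: small grey foot fixed on the base under one ear, with the hinged brass shim in front of it. Origin on top of the base, below that corner's ring. The numbers 1 to 4 say nothing about which corner it stands at: that is drawn anew each time, so match by position.
- foot_2: small grey foot fixed on the base under one ear, with the hinged brass shim in front of it. Origin on top of the base, below that corner's ring. The numbers 1 to 4 say nothing about which corner it stands at: that is drawn anew each time, so match by position.
- foot_3: small grey foot fixed on the base under one ear, with the hinged brass shim in front of it. Origin on top of the base, below that corner's ring. The numbers 1 to 4 say nothing about which corner it stands at: that is drawn anew each time, so match by position.
- foot_4: small grey foot fixed on the base under one ear, with the hinged brass shim in front of it. Origin on top of the base, below that corner's ring. The numbers 1 to 4 say nothing about which corner it stands at: that is drawn anew each time, so match by position.
- shim_1 (a joint): angle of the shim of foot_1 (rad): a stiff brass leaf 34 mm wide hinged at the ear's front edge, 20 mm nearer the robot (-x) than the foot's centre; 0 = its 40 mm tab slopes up toward the robot by 0.40 rad (start), 0.40 = flat. At the rocking corner about 10 N on the tab's red patch tips it flat, it stays there, and its inner end fills the gap under the corner. At the three sound corners there is no gap, so it cannot tip.
- shim_2 (a joint): angle of the shim of foot_2 (rad): a stiff brass leaf 34 mm wide hinged at the ear's front edge, 20 mm nearer the robot (-x) than the foot's centre; 0 = its 40 mm tab slopes up toward the robot by 0.40 rad (start), 0.40 = flat. At the rocking corner about 10 N on the tab's red patch tips it flat, it stays there, and its inner end fills the gap under the corner. At the three sound corners there is no gap, so it cannot tip.
- shim_3 (a joint): angle of the shim of foot_3 (rad): a stiff brass leaf 34 mm wide hinged at the ear's front edge, 20 mm nearer the robot (-x) than the foot's centre; 0 = its 40 mm tab slopes up toward the robot by 0.40 rad (start), 0.40 = flat. At the rocking corner about 10 N on the tab's red patch tips it flat, it stays there, and its inner end fills the gap under the corner. At the three sound corners there is no gap, so it cannot tip.
- shim_4 (a joint): angle of the shim of foot_4 (rad): a stiff brass leaf 34 mm wide hinged at the ear's front edge, 20 mm nearer the robot (-x) than the foot's centre; 0 = its 40 mm tab slopes up toward the robot by 0.40 rad (start), 0.40 = flat. At the rocking corner about 10 N on the tab's red patch tips it flat, it stays there, and its inner end fills the gap under the corner. At the three sound corners there is no gap, so it cannot tip.
- tab_1 (a point): middle of the red patch on the tab of shim_1, the point to press: 29 mm from the hinge, on the leaf's upper face, about 35 mm above the bench at the start; when flat it is about 24 mm above the bench.
- tab_2 (a point): middle of the red patch on the tab of shim_2, the point to press: 29 mm from the hinge, on the leaf's upper face, about 35 mm above the bench at the start; when flat it is about 24 mm above the bench.
- tab_3 (a point): middle of the red patch on the tab of shim_3, the point to press: 29 mm from the hinge, on the leaf's upper face, about 35 mm above the bench at the start; when flat it is about 24 mm above the bench.
- tab_4 (a point): middle of the red patch on the tab of shim_4, the point to press: 29 mm from the hinge, on the leaf's upper face, about 35 mm above the bench at the start; when flat it is about 24 mm above the bench.
- relay: clear relay, 21 x 27 x 34 mm, standing on the base in front of the plate between the front shims; a bystander. Origin at its underside.
- marker: red and white marker, 132 mm, lying to the right of the base; a bystander
- tape: yellow roll of tape, 60 mm wide, 18 mm high, lying to the left of the base; a bystander
- screwdriver: blue screwdriver, 216 mm, lying to the left of the base; a bystander
- transformer: small transformer, 41 x 47 x 47 mm, to the right of the base; a bystander

How it is judged (in metres and radians):
On the way, in this order (a step that is already met when the one before it is completed fails the run):
1. the rocking corner is found: pressed by the fingers it dips by more than 2.5 mm (contact force between the fingers and plate above 1 N and z of any of corner_rear_left, corner_rear_right, corner_front_left, corner_front_right in the frame of jig_base below 0.0395 m), for 0.05 s.
2. that corner's shim is pressed flat (past 0.33 rad of 0.40) (value of joint any of shim_1, shim_2, shim_3, shim_4 above 0.33 rad), for 0.1 s.
At the end, for the whole second after the job is handed in: The rocking corner's shim lies flat (more than 0.33 rad of 0.40), the plate is at rest and level (each corner within 1.5 mm of 42 mm above the bench) and within 10 mm of its place on the base (value of joint any of shim_1, shim_2, shim_3, shim_4 above 0.33 rad and z of corner_rear_left in the frame of jig_base between 0.0405 and 0.0435 m and z of corner_rear_right in the frame of jig_base between 0.0405 and 0.0435 m and z of corner_front_left in the frame of jig_base between 0.0405 and 0.0435 m and z of corner_front_right in the frame of jig_base between 0.0405 and 0.0435 m and horizontal distance between plate and jig_base below 0.01 m and linear speed of plate below 0.02 m/s); the robot touches nothing.
It fails at once if the plate is lifted (more than 6 mm) or shifted (more than 12 mm) (z of plate in the frame of jig_base above 0.036 m or horizontal distance between plate and jig_base above 0.012 m).
It fails at once if a shim that does not give is forced with more than 25 N ((contact force between the fingers and foot_1 above 25 N and value of joint shim_1 below 0.1 rad) or (contact force between the fingers and foot_2 above 25 N and value of joint shim_2 below 0.1 rad) or (contact force between the fingers and foot_3 above 25 N and value of joint shim_3 below 0.1 rad) or (contact force between the fingers and foot_4 above 25 N and value of joint shim_4 below 0.1 rad)).
It fails at once if a bystander is moved by more than 20 mm (distance of any of relay, marker, tape, screwdriver, transformer from where it was at the start of the episode above 0.02 m).
It also fails if it takes over 51 s, if anything falls off the work surface, if the arm or the gripper's body presses on something with over 40 N, if the wrist force passes 120 N, or if a joint passes its speed limit or range.

### The arm

A 7-joint arm with a two-finger parallel gripper is mounted at the origin on a cart in front of the work surface, level with it; the furniture and walls round the work are solid. World frame = base frame: x ahead of the robot, y to its left, z up, the work surface at z = 0. Lengths are in mm, angles in rad, forces in N, time in s.
With the tool pointing down it reaches from about 400 to 850 mm from the base axis. Payload 10.4 kg.
Tool frame: the origin (TCP) lies midway between the tips of the shut fingers; the grasp point (between the pads) lies 19 mm behind it (robot.tcp_to_grasp is the distance from the TCP to the grasp point, in mm); z points along the fingers, y is the line along which they close (so a half turn about z gives the same grasp; the last joint's range is limited). The gripper opens to 85 mm and grips with 20 to 120 N. Pads are 22 mm wide; open, the fingers measure 114 mm over their backs; the gripper's body (76 mm by 85 mm) begins 54 mm behind the grasp point. The pads swing forward as they close: fully open they stand 13 mm farther back than shut.
Start: joints at [1.143, 0.332, -0.065, 1.46, 0.022, 1.35, -0.088], TCP at [246.171, -574.503, 202.738] pointing down, gripper open.
Joint ranges: [-2.6, 2.6], [-0.5, 2.12], [-1.47, 1.34], [0.16, 2.42], [-1.27, 4.41], [0.06, 2.06], [-2.6, 2.6]. Speed limits (rad/s): [2.22, 2.22, 2.79, 2.79, 3.14, 3.14, 3.14].

### API

Orientations are given as a unit quaternion [w, x, y, z].
In Python, from bench import robot gives the robot as it stands. The module is installed in compiled form; this text tells all that it offers.
- The arm moves only by the tool send_rows, never from a script. Its argument "rows" is a list of rows, each a list of 3 entries, a list of its own where there are three numbers: the shift along the tool's x, y, z in m, then the turn, a rotation vector about the tool's x, y, z in degrees, then the finger opening in m, from 0 to 0.0854. In form: [[[x, y, z], [wx, wy, wz], grip], ...]. A call has 1 to 5 rows; each row shifts and turns the commanded pose from where the row before left it, along the tool's axes as they then stand; what a row does not reach is not made up. A row lasts 1/8 s, in which the tool goes at most 62.5 mm and 10.7 degrees, less where a joint would pass 70% of its speed; a pose out of reach is approached as far as the arm can. A call is refused whole if a number of a shift passes 0.0625 or a number of a turn 10.7, either way. A call with a gripper value outside its range is refused whole. The fingers move at their own pace and stop on an object; "newtons" is the grip in N (left out, the last holds). Time passes only in rows, so rows that do not move let the fingers close. It gives the time, the measured TCP pose, the force, the opening and the grip force at its end, in the units of the state.
- robot.read_state(): the state, without advancing time (a new reading comes with each control period).
- robot.get_image(name): name is "scene" or "top" or "wrist"; returns a dict with "img" (480x640x3 uint8, blue, green, red), "vfov" (degrees; the focal length in pixels is half the picture's height over the tangent of half this angle, whatever the lens; pixels are square), "cx", "cy" (the principal point, pixels), "k1" (the pictures are not rectified: a ray, as slopes to the right and down, at radius r is drawn at 1 + k1 r^2 times it, then the intrinsics apply), "rvec" (rotation vector, rad) and "tvec" (3), from world to camera coordinates, as OpenCV has them; the wrist camera has in their place "mount" (4x4, takes a point from camera to tool coordinates, whose origin is the TCP and whose axes are the flange's). Camera axes: x right, y down, z forward; pixel columns grow to the right and rows downward; lengths in mm; the calibration is good to about 2 mm. A picture is of the moment at which its call begins: read the wrist's pose just before it. There is no depth.
- robot.job_done(): hands the job in; it is judged then, once.
The state is a dict: "t": time; "joints": joint angles; "qvel": joint speeds; "tau": joint torques, N m; "eef_pos": TCP position; "tcp_rot": TCP orientation; "wrist_force": force on the tool from outside, world axes, zero at the start; "moment": the same for the moment, N m; "gripper_width": opening from 0.0 (shut) to 1.0 (fully open); "grip_force": force on a finger pad.
Only numpy, scipy, OpenCV 4.12 (cv2) and the standard library are available. Lean on these libraries where they do the work, as an engineer would, in place of code of your own. Each camera call takes 0.05 s, during which the arm holds its last target. There are 200 camera calls.

## Working session

There is one attempt and no reset: what is moved stays moved. The work goes in short steps, Python scripts to look and compute and a tool call to move; the robot and the scene stay as the last step left them, time stands still between calls to the robot, and variables do not carry over. Pictures are saved under pics/ and viewed, at most 10 in all, crops included, and the job is handed in when it is done.

Besides the shell and the picture viewer there is one more tool, called after "Request:" as name([rows], argument=value, ...), one row to a line, values as JSON. send_rows: Moves the arm, as the interface text tells. Its arguments: {"type":"object","properties":{"rows":{"type":"array"},"newtons":{"type":"number"}},"required":["rows"]}

```bash
mkdir -p pics; python3 - <<'E'
from bench import robot
import cv2,pickle
for n in("top","scene"):
    d=robot.get_image(n); cv2.imwrite(f"pics/{n}0.png",d["img"]); pickle.dump(d,open(n+".pkl","wb"))
    print({k:v for k,v in d.items() if k!="img"})
print(robot.read_state())
E
```

```text
{'vfov': 46.098207089686795, 'cx': 322.4917515205025, 'cy': 233.61222949404905, 'k1': -0.10019430839863934, 'rvec': array([ 2.13683129, -2.1606004 ,  0.12637933]), 'tvec': array([ 182.92519255,  486.78922785, 1008.01400615])}
{'vfov': 44.60499742471583, 'cx': 322.03327319080205, 'cy': 249.46717350868107, 'k1': 0.06793903234796553, 'rvec': array([ 0.88367721, -2.5619454 ,  1.03242203]), 'tvec': array([497.23268256, 136.05632333, 965.77983736])}
{'t': 0.1, 'joints': array([ 1.1434158 ,  0.33278096, -0.06471443,  1.46089636,  0.02161019,
        1.34989209, -0.08849072]), 'qvel': array([-0.00113644, -0.00132452,  0.00067174, -0.00303088,  0.00212756,
       -0.00039766, -0.00100749]), 'tau': array([ 2.20997630e-03, -6.26740122e+01,  4.94864839e-02, -3.92428422e+01,
        1.63334375e-02,  6.92769274e-03,  3.37365805e-05]), 'eef_pos': array([ 245.9826746 , -574.13743001,  201.99422246]), 'tcp_rot': array([-6.19996992e-04,  9.79584163e-01,  2.01033474e-01, -1.60386766e-04]), 'wrist_force': array([ 0.5088675 , -0.49189854, -0.06433995]), 'moment': array([ 0.02347444, -0.00790251,  0.00419324]), 'grip_force': 0.0, 'gripper_width': 1.001836921414822}
```

View pics/top0.png

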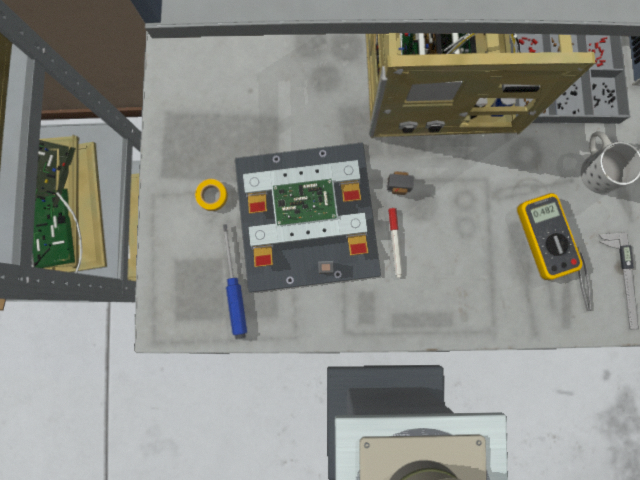

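```bash
cat > h.py <<'E'
import numpy as np,cv2,pickle
def cam(d):
    f=240/np.tan(np.radians(d["vfov"]/2))
    return np.array([[f,0,d["cx"]],[0,f,d["cy"]],[0,0,1]]),d["k1"]
def slopes(d,px):
    K,k=cam(d); p=(np.array(px,float)-K[:2,2])/K[0,0]; s=p.copy()
    for _ in range(30): s=p/(1+k*(s**2).sum(-1,keepdims=True))
    return np.c_[s,np.ones(len(s))]
def cast(d,px,z,Rt=None):
    if Rt is None: R=cv2.Rodrigues(d["rvec"])[0].T; c=-R@d["tvec"]
    else: R,c=Rt
    v=slopes(d,px)@R.T
    return c+v*((z-c[2])/v[:,2])[:,None]
def blobs(mask,amin):
    n,l,s,c=cv2.connectedComponentsWithStats(mask.astype(np.uint8))
    return [(c[i],s[i,4]) for i in range(1,n) if s[i,4]>amin]
E
python3 - <<'E'
from h import *
d=pickle.load(open("top.pkl","rb"));im=d["img"]
h=cv2.cvtColor(im,cv2.COLOR_BGR2HSV)
red=((h[...,0]<6)|(h[...,0]>174))&(h[...,1]>170)&(h[...,2]>90)
for c,a in blobs(red,30):
    if c[0]<420: print("red",c.round(1),a,cast(d,[c],34)[0].round(1))
cr=im[140:300,200:420]; cv2.imwrite("pics/c1.png",cv2.resize(cr,None,fx=3.6,fy=3.6,interpolation=cv2.INTER_CUBIC))
E
```

```text
red [351.1 195. ] 113 [560.3 123.6  34. ]
red [257.3 206.6] 108 [540.7 298.3  34. ]
red [392.6 218.2] 97 [515.8  47.5  34. ]
red [358.1 248.3] 125 [460.7 112.5  34. ]
red [262.8 259.8] 121 [441.3 287.7  34. ]
```

View pics/c1.png

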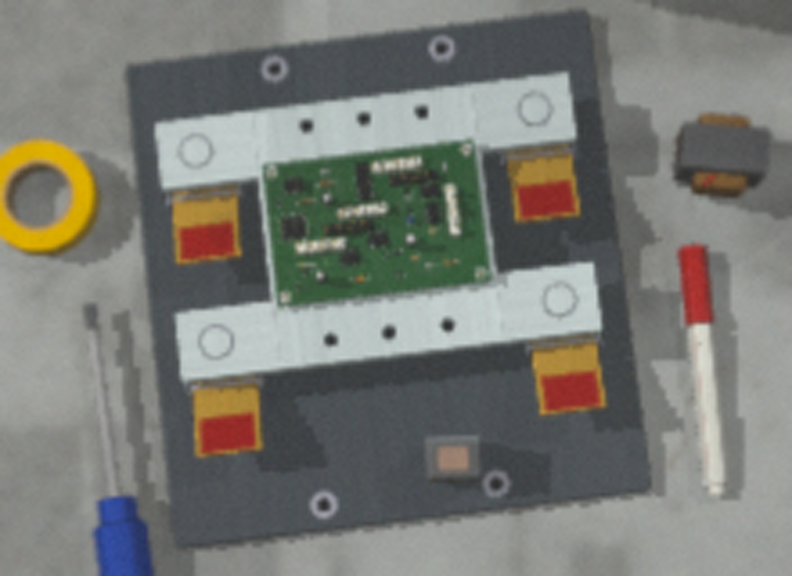

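```bash
cat > m.py <<'E'
import sys,numpy as np
from scipy.spatial.transform import Rotation as R
from bench import robot
s=robot.read_state(); q=s["tcp_rot"]; r=R.from_quat(np.r_[q[1:],q[0]])
print("t",s["t"],"pos",s["eef_pos"].round(1),"F",s["wrist_force"].round(2),"w",round(s["gripper_width"],3),"rot\n",r.as_matrix().round(3))
for a in sys.argv[1:]:
    t=np.array(eval(a),float); print(a,"-> tool mm",r.inv().apply(t-s["eef_pos"]).round(1))
E
python3 - <<'E'
from h import *
d=pickle.load(open("top.pkl","rb"))
px=(np.array([[196,151],[536,109],[216,341],[560,300]])+.5)/3.6-.5+[200,140]
C=cast(d,px,42); T=cast(d,[[257.3,206.6],[351.1,195],[262.8,259.8],[358.1,248.3]],34)
print(C.round(1)); n=np.linalg.norm
print("C sides",n(C[0]-C[1]),n(C[2]-C[3]),n(C[0]-C[2]),n(C[1]-C[3]))
c=C.mean(0); x=(C[0]+C[1]-C[2]-C[3]);x/=n(x); y=np.array([-x[1],x[0],0]); print("centre",c,"yaw",np.arctan2(x[1],x[0]))
print("tabs in jig",((T-c)@np.c_[x,y]).round(1),"corners",((C-c)@np.c_[x,y]).round(1))
E
python3 m.py "[450,-400,200]" "[450,0,200]" "[500,150,120]"
```

```text
[[586.6 303.5  42. ]
 [606.3 127.8  42. ]
 [487.6 292.7  42. ]
 [506.5 117.3  42. ]]
C sides 176.80708503920712 176.38411924474548 99.61105585590278 100.34445430929887
centre [546.74415242 210.33376634  42.        ] yaw 0.10733934391030917
tabs in jig [[  3.4  88.1]
 [  4.3 -87.7]
 [-96.4  88.2]
 [-96.1 -88.1]] corners [[ 49.6  88.4]
 [ 50.4 -88.4]
 [-50.   88.2]
 [-50.  -88.2]]
t 0.1 pos [ 246.  -574.1  202. ] F [ 0.51 -0.49 -0.06] w 1.002 rot
 [[ 0.919  0.394 -0.001]
 [ 0.394 -0.919  0.001]
 [-0.    -0.001 -1.   ]]
[450,-400,200] -> tool mm [256.1 -79.7   2.1]
[450,0,200] -> tool mm [ 413.7 -447.4    2.5]
[500,150,120] -> tool mm [ 518.7 -565.5   82.7]
```

Request:
send_rows([
  [[0.05,-0.016,0],[0,0,0],0],
  [[0.05,-0.016,0],[0,0,0],0],
  [[0.05,-0.016,0],[0,0,0],0],
  [[0.05,-0.016,0],[0,0,0],0],
  [[0.05,-0.016,0],[0,0,0],0],
], newtons=40)

```text
t: 0.72
eef_pos: [445.4, -401.2, 202.5]
tcp_rot: [-0.0, 0.98, 0.201, -0.0]
wrist_force: [-0.4, -0.6, 0.0]
gripper_width: -0.003
grip_force: 0.0
```

```bash
python3 m.py "[506.5,117.3,110]"
```

```text
t 0.725 pos [ 445.4 -401.2  202.5] F [-0.37 -0.6   0.03] w -0.003 rot
 [[ 0.919  0.394 -0.   ]
 [ 0.394 -0.919  0.   ]
 [-0.    -0.    -1.   ]]
[506.5,117.3,110] -> tool mm [ 260.3 -452.5   92.5]
```

Request:
send_rows([
  [[0.026,-0.045,0.009],[0,0,0],0],
  [[0.026,-0.045,0.009],[0,0,0],0],
  [[0.026,-0.045,0.009],[0,0,0],0],
  [[0.026,-0.045,0.009],[0,0,0],0],
  [[0.026,-0.045,0.009],[0,0,0],0],
])

```text
t: 1.35
eef_pos: [475.1, -142.8, 157.3]
tcp_rot: [0.0, 0.98, 0.201, -0.0]
wrist_force: [1.2, 0.6, -0.2]
gripper_width: 0.006
grip_force: 0.0
```

Request:
send_rows([
  [[0.026,-0.045,0.009],[0,0,0],0],
  [[0.026,-0.045,0.009],[0,0,0],0],
  [[0.026,-0.045,0.009],[0,0,0],0],
  [[0.026,-0.045,0.009],[0,0,0],0],
  [[0.026,-0.045,0.009],[0,0,0],0],
])

```text
t: 1.98
eef_pos: [506.1, 115.0, 112.3]
tcp_rot: [0.0, 0.98, 0.201, -0.0]
wrist_force: [1.2, 0.5, -0.1]
gripper_width: -0.003
grip_force: 0.0
```

```bash
python3 - <<'E'
from bench import robot
import cv2,pickle
s=robot.read_state();d=robot.get_image("wrist");pickle.dump((s,d),open("w.pkl","wb"));cv2.imwrite("pics/w1.png",d["img"])
print(d["mount"],d["vfov"])
E
python3 m.py "[506.5,117.3,52]"
```

```text
[[-3.78630705e-04 -9.63113825e-01 -2.69094068e-01  6.81347072e+01]
 [ 9.99999583e-01 -5.88305438e-04  6.98545882e-04 -1.74752339e-01]
 [-8.31088699e-04 -2.69093692e-01  9.63113646e-01 -1.71499093e+02]
 [ 0.00000000e+00  0.00000000e+00  0.00000000e+00  1.00000000e+00]] 59.02602170525441
t 2.025 pos [505.1 122.9 111.6] F [-3.25  5.61  0.39] w 0.003 rot
 [[ 0.916  0.4   -0.001]
 [ 0.4   -0.916  0.004]
 [ 0.001 -0.004 -1.   ]]
[506.5,117.3,52] -> tool mm [-1.   5.9 59.5]
```

View pics/w1.png

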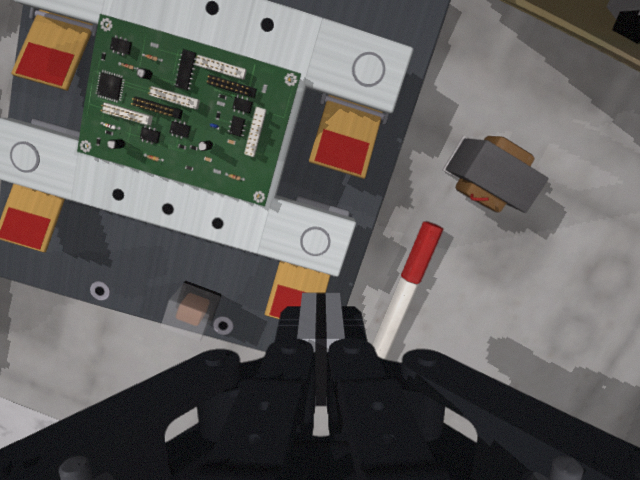

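Request:
send_rows([
  [[0,0,0],[0,0,0],0],
  [[0,0,0],[0,0,0],0],
  [[0,0,0],[0,0,0],0],
])

```text
t: 2.4
eef_pos: [506.4, 112.2, 112.8]
tcp_rot: [0.0, 0.98, 0.2, 0.0]
wrist_force: [0.3, -0.5, 0.2]
gripper_width: -0.005
grip_force: 0.0
```

```bash
python3 - <<'E'
from bench import robot
from h import *
from scipy.spatial.transform import Rotation as Ro
s=robot.read_state();d=robot.get_image("wrist");cv2.imwrite("pics/w2.png",d["img"])
q=s["tcp_rot"];R=Ro.from_quat(np.r_[q[1:],q[0]]).as_matrix();M=d["mount"]
Rt=(R@M[:3,:3],R@M[:3,3]+s["eef_pos"])
g=cv2.cvtColor(d["img"],cv2.COLOR_BGR2GRAY)
for c in cv2.HoughCircles(g,cv2.HOUGH_GRADIENT,1,40,param1=80,param2=18,minRadius=11,maxRadius=20)[0]:
    print("ring",c,cast(d,[c[:2]],42,Rt)[0].round(1))
h=cv2.cvtColor(d["img"],cv2.COLOR_BGR2HSV)
red=((h[...,0]<6)|(h[...,0]>174))&(h[...,1]>150)&(h[...,2]>90)
for c,a in blobs(red,200): print("red",c.round(1),a,cast(d,[c],35,Rt)[0].round(1))
E
python3 m.py "[506.5,117.3,52]"
```

```text
ring [ 19.5 154.5  14.5] [486.8 294.2  42. ]
ring [363.5  67.5  14.7] [605.5 129.1  42. ]
ring [310.5 239.5  15.4] [505.8 118.3  42. ]
red [40.1 62.9] 1535 [539.8 299.5  35. ]
red [336.8 150. ] 1536 [559.3 124.4  35. ]
red [ 20.9 226.9] 1303 [440.5 288.   35. ]
red [417.3 250.8] 1239 [523.   54.4  35. ]
red [282.6 299.2] 726 [460.7 118.9  35. ]
t 2.45 pos [506.4 112.3 112.8] F [-0.6   0.08 -0.47] w 0.002 rot
 [[ 0.92   0.392  0.   ]
 [ 0.392 -0.92  -0.   ]
 [ 0.     0.001 -1.   ]]
[506.5,117.3,52] -> tool mm [ 2.  -4.6 60.8]
```

Request:
send_rows([
  [[0.002,-0.005,0.02],[0,0,0],0],
  [[0,0,0.02],[0,0,0],0],
  [[0,0,0.02],[0,0,0],0],
  [[0,0,0.005],[0,0,0],0],
  [[0,0,0],[0,0,0],0],
])

```text
t: 3.08
eef_pos: [506.2, 118.6, 48.0]
tcp_rot: [0.0, 0.98, 0.201, 0.0]
wrist_force: [0.3, 0.5, 0.2]
gripper_width: -0.001
grip_force: 0.0
```

Request:
send_rows([
  [[0,0,0.002],[0,0,0],0],
  [[0,0,0.002],[0,0,0],0],
  [[0,0,0],[0,0,0],0],
])

```text
t: 3.45
eef_pos: [506.1, 118.9, 43.8]
tcp_rot: [0.0, 0.98, 0.201, 0.0]
wrist_force: [0.2, -0.3, -0.5]
gripper_width: 0.001
grip_force: 0.0
```

Request:
send_rows([
  [[0,0,0.001],[0,0,0],0],
  [[0,0,0.001],[0,0,0],0],
  [[0,0,0.001],[0,0,0],0],
  [[0,0,0],[0,0,0],0],
])

```text
t: 3.95
eef_pos: [506.0, 118.9, 40.6]
tcp_rot: [0.0, 0.98, 0.201, -0.0]
wrist_force: [0.4, -0.9, -0.1]
gripper_width: -0.002
grip_force: 0.0
```

Request:
send_rows([
  [[0,0,0.001],[0,0,0],0],
  [[0,0,0],[0,0,0],0],
])

```text
t: 4.2
eef_pos: [506.0, 118.9, 39.6]
tcp_rot: [0.0, 0.98, 0.201, -0.0]
wrist_force: [0.0, -0.3, -0.4]
gripper_width: -0.002
grip_force: 0.0
```

Request:
send_rows([
  [[0,0,0.001],[0,0,0],0],
  [[0,0,0],[0,0,0],0],
])

```text
t: 4.45
eef_pos: [506.1, 118.9, 38.6]
tcp_rot: [0.0, 0.98, 0.201, -0.0]
wrist_force: [0.8, 1.1, 0.5]
gripper_width: -0.001
grip_force: 0.0
```

Request:
send_rows([
  [[0,0,0.001],[0,0,0],0],
  [[0,0,0],[0,0,0],0],
])

```text
t: 4.7
eef_pos: [506.0, 118.9, 37.6]
tcp_rot: [0.0, 0.98, 0.201, -0.0]
wrist_force: [0.3, 0.3, 0.2]
gripper_width: -0.001
grip_force: 0.0
```

```bash
python3 - <<'E'
from bench import robot
from h import *
d=robot.get_image("scene")
K,k=cam(d);p,_=cv2.projectPoints(np.array([[506.,119,38]]),d["rvec"],d["tvec"],K,np.array([k,0,0,0]));u,v=p.ravel().astype(int);print(u,v)
c=d["img"][max(0,v-70):v+70,max(0,u-95):u+95]
cv2.imwrite("pics/s1.png",cv2.resize(c,None,fx=4,fy=4,interpolation=cv2.INTER_CUBIC))
E
```

```text
335 223
```

View pics/s1.png

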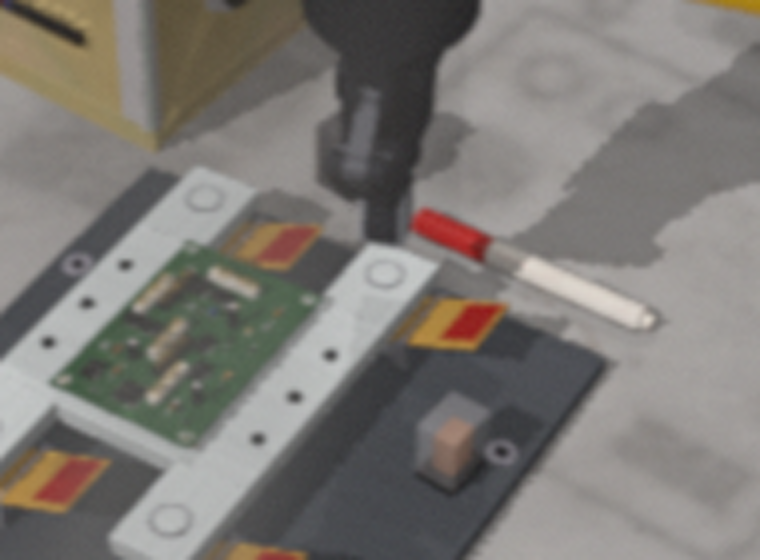

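```bash
python3 - <<'E'
from bench import robot
from h import *
d=robot.get_image("wrist");t=robot.get_image("top");s=robot.get_image("scene")
K,k=cam(d);M=np.linalg.inv(d["mount"])
for z in(0,-10,-20,-30):
    p=M@[0,0,z,1];p,_=cv2.projectPoints(p[:3].reshape(1,3),np.zeros(3),np.zeros(3),K,np.array([k,0,0,0]));print("wrist tool z",z,p.ravel().round(1))
a=d["img"][180:420,160:480]
K,k=cam(t)
for z in (38,58):
  for c in(t,s):
    K,k=cam(c);p,_=cv2.projectPoints(np.array([[506.,119,z]]),c["rvec"],c["tvec"],K,np.array([k,0,0,0]));print(z,p.ravel().round(1))
K,k=cam(t);p,_=cv2.projectPoints(np.array([[506.,119,38]]),t["rvec"],t["tvec"],K,np.array([k,0,0,0]));u,v=p.ravel().astype(int)
b=t["img"][v-60:v+60,u-80:u+80]
cv2.imwrite("pics/w3.png",np.hstack([cv2.resize(a,(400,300)),cv2.resize(b,(400,300),interpolation=cv2.INTER_CUBIC)]))
E
```

```text
wrist tool z 0 [320.7 286.7]
wrist tool z -10 [320.7 295.7]
wrist tool z -20 [320.8 305.8]
wrist tool z -30 [320.8 317.1]
38 [354.2 223.6]
38 [335.7 223.6]
58 [354.7 222. ]
58 [335.9 215.7]
```

View pics/w3.png

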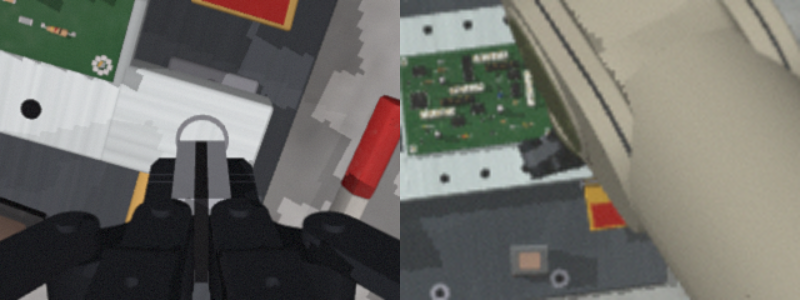

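Scene crop shows the shut tip about at (388,240), straight above the ring (385,272). In the wrist view the tip edge is at row 292, where a tip at TCP depth would show at about 262. Both say the tips hover some 15–20 mm above the plate, so they end higher than the reported TCP. I'll keep lowering in small steps and watch the force.

Request:
send_rows([
  [[0,0,0.002],[0,0,0],0],
  [[0,0,0.002],[0,0,0],0],
  [[0,0,0.002],[0,0,0],0],
  [[0,0,0.001],[0,0,0],0],
  [[0,0,0],[0,0,0],0],
])

```text
t: 5.52
eef_pos: [506.0, 118.9, 30.6]
tcp_rot: [0.0, 0.98, 0.201, -0.0]
wrist_force: [-0.8, -0.9, 0.6]
gripper_width: 0.002
grip_force: 0.0
```

Request:
send_rows([
  [[0,0,0.001],[0,0,0],0],
  [[0,0,0.001],[0,0,0],0],
  [[0,0,0],[0,0,0],0],
])

```text
t: 5.9
eef_pos: [506.0, 118.9, 28.6]
tcp_rot: [0.0, 0.98, 0.201, -0.0]
wrist_force: [-0.7, -0.6, -0.3]
gripper_width: 0.002
grip_force: 0.0
```

```bash
python3 - <<'E'
from bench import robot
from h import *
d=robot.get_image("wrist");s=robot.get_image("scene")
a=d["img"][180:420,160:480];b=s["img"][168:258,275:395]
cv2.imwrite("pics/w4.png",np.hstack([cv2.resize(a,(400,300)),cv2.resize(b,(400,300),interpolation=cv2.INTER_CUBIC)]))
E
```

```text
(no output)
```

View pics/w4.png

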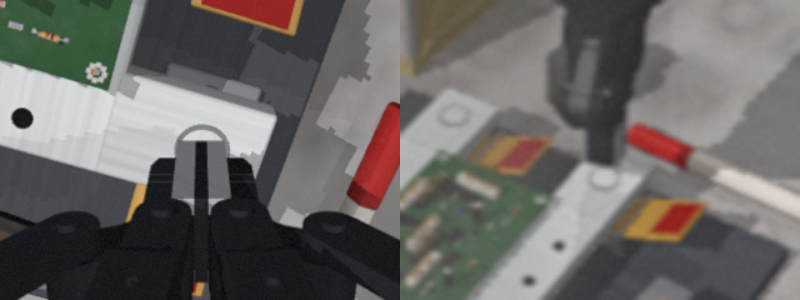

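The tip now clearly shows in front of the ear, at (600,163) above the ring at (603,178), so it is still hovering by about 5–10 mm. I'll continue down.

Request:
send_rows([
  [[0,0,0.001],[0,0,0],0],
  [[0,0,0.001],[0,0,0],0],
  [[0,0,0.001],[0,0,0],0],
  [[0,0,0],[0,0,0],0],
])

```text
t: 6.5
eef_pos: [506.1, 118.9, 25.6]
tcp_rot: [0.0, 0.98, 0.201, -0.0]
wrist_force: [-0.3, -0.2, -1.0]
gripper_width: 0.0
grip_force: 0.0
```

Request:
send_rows([
  [[0,0,0.001],[0,0,0],0],
  [[0,0,0.001],[0,0,0],0],
  [[0,0,0],[0,0,0],0],
])

```text
t: 6.88
eef_pos: [506.0, 118.9, 23.6]
tcp_rot: [0.0, 0.98, 0.201, -0.0]
wrist_force: [0.2, -0.0, 0.8]
gripper_width: -0.003
grip_force: 0.0
```

Request:
send_rows([
  [[0,0,0.001],[0,0,0],0],
  [[0,0,0],[0,0,0],0],
])

```text
t: 7.12
eef_pos: [506.1, 118.9, 22.6]
tcp_rot: [0.0, 0.98, 0.201, -0.0]
wrist_force: [0.5, -0.8, -0.4]
gripper_width: -0.002
grip_force: 0.0
```

Request:
send_rows([
  [[0,0,0.001],[0,0,0],0],
  [[0,0,0],[0,0,0],0],
])

```text
t: 7.38
eef_pos: [506.0, 118.9, 21.6]
tcp_rot: [0.0, 0.98, 0.201, -0.0]
wrist_force: [0.2, -0.3, 0.6]
gripper_width: -0.002
grip_force: 0.0
```

Request:
send_rows([
  [[0,0,0.001],[0,0,0],0],
  [[0,0,0],[0,0,0],0],
])

```text
t: 7.62
eef_pos: [506.0, 118.9, 20.6]
tcp_rot: [0.0, 0.98, 0.201, -0.0]
wrist_force: [-0.4, -1.1, -0.3]
gripper_width: 0.0
grip_force: 0.0
```

Request:
send_rows([
  [[0,0,0.001],[0,0,0],0],
  [[0,0,0],[0,0,0],0],
])

```text
t: 7.88
eef_pos: [506.0, 118.9, 19.6]
tcp_rot: [0.0, 0.98, 0.201, -0.0]
wrist_force: [0.9, -0.1, 0.0]
gripper_width: -0.0
grip_force: 0.0
```

Request:
send_rows([
  [[0,0,0.001],[0,0,0],0],
  [[0,0,0],[0,0,0],0],
])

```text
t: 8.12
eef_pos: [506.0, 118.8, 18.6]
tcp_rot: [0.0, 0.98, 0.201, -0.0]
wrist_force: [0.8, -0.5, 0.2]
gripper_width: 0.001
grip_force: 0.0
```

Request:
send_rows([
  [[0,0,0.001],[0,0,0],0],
  [[0,0,0],[0,0,0],0],
])

```text
t: 8.38
eef_pos: [506.0, 118.9, 17.6]
tcp_rot: [0.0, 0.98, 0.201, -0.0]
wrist_force: [0.6, 0.3, -0.2]
gripper_width: -0.0
grip_force: 0.0
```

```bash
python3 - <<'E'
from bench import robot
from h import *
d=robot.get_image("wrist");s=robot.get_image("scene")
a=d["img"][180:420,160:480];b=s["img"][193:253,295:375]
cv2.imwrite("pics/w5.png",np.hstack([cv2.resize(a,(400,300)),cv2.resize(b,(400,300),interpolation=cv2.INTER_CUBIC)]))
E
```

```text
(no output)
```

View pics/w5.png

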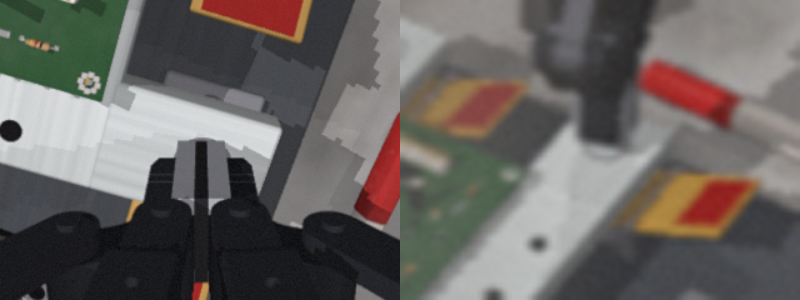

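The tip now covers nearly all of the ring (scene crop about (603,150)), so contact should come within a few mm.

Request:
send_rows([
  [[0,0,0.001],[0,0,0],0],
  [[0,0,0],[0,0,0],0],
])

```text
t: 8.72
eef_pos: [506.0, 118.9, 16.6]
tcp_rot: [0.0, 0.98, 0.201, -0.0]
wrist_force: [-0.4, 0.5, 0.5]
gripper_width: 0.0
grip_force: 0.0
```

Request:
send_rows([
  [[0,0,0.001],[0,0,0],0],
  [[0,0,0],[0,0,0],0],
])

```text
t: 8.98
eef_pos: [506.0, 118.9, 15.6]
tcp_rot: [0.0, 0.98, 0.201, -0.0]
wrist_force: [0.2, -0.4, 0.1]
gripper_width: -0.001
grip_force: 0.0
```

Request:
send_rows([
  [[0,0,0.001],[0,0,0],0],
  [[0,0,0],[0,0,0],0],
])

```text
t: 9.22
eef_pos: [506.0, 118.9, 14.6]
tcp_rot: [0.0, 0.98, 0.201, -0.0]
wrist_force: [0.0, -0.6, -0.4]
gripper_width: 0.004
grip_force: 0.0
```

Request:
send_rows([
  [[0,0,0.001],[0,0,0],0],
  [[0,0,0],[0,0,0],0],
])

```text
t: 9.48
eef_pos: [506.1, 118.9, 13.6]
tcp_rot: [0.0, 0.98, 0.201, -0.0]
wrist_force: [0.8, 0.4, -0.3]
gripper_width: 0.005
grip_force: 0.0
```

Request:
send_rows([
  [[0,0,0.001],[0,0,0],0],
  [[0,0,0],[0,0,0],0],
])

```text
t: 9.72
eef_pos: [506.1, 118.8, 12.7]
tcp_rot: [0.0, 0.98, 0.201, -0.0]
wrist_force: [-1.9, -0.1, 1.2]
gripper_width: 0.004
grip_force: 1.2
```

Request:
send_rows([
  [[0,0,0.001],[0,0,0],0],
  [[0,0,0],[0,0,0],0],
])

```text
t: 9.98
eef_pos: [506.0, 118.7, 11.7]
tcp_rot: [0.0, 0.98, 0.201, -0.0]
wrist_force: [-2.1, -0.5, 2.4]
gripper_width: 0.0
grip_force: 1.6
```

Request:
send_rows([
  [[0,0,0.001],[0,0,0],0],
  [[0,0,0],[0,0,0],0],
])

```text
t: 10.22
eef_pos: [505.9, 118.7, 10.6]
tcp_rot: [0.0, 0.98, 0.201, -0.0]
wrist_force: [-3.0, -2.3, 3.9]
gripper_width: -0.001
grip_force: 2.0
```

Request:
send_rows([
  [[0,0,0.001],[0,0,0],0],
  [[0,0,0],[0,0,0],0],
])

```text
t: 10.48
eef_pos: [506.0, 118.8, 9.9]
tcp_rot: [0.0, 0.98, 0.201, -0.0]
wrist_force: [-3.6, -3.5, 6.8]
gripper_width: 0.004
grip_force: 3.8
```

```bash
python3 - <<'E'
from bench import robot
from h import *
print(robot.read_state()["moment"])
d=robot.get_image("wrist");s=robot.get_image("scene")
a=d["img"][180:420,160:480];b=s["img"][193:253,295:375]
cv2.imwrite("pics/w6.png",np.hstack([cv2.resize(a,(400,300)),cv2.resize(b,(400,300),interpolation=cv2.INTER_CUBIC)]))
E
```

```text
[-0.47023027  0.93956608 -0.02237191]
```

View pics/w6.png

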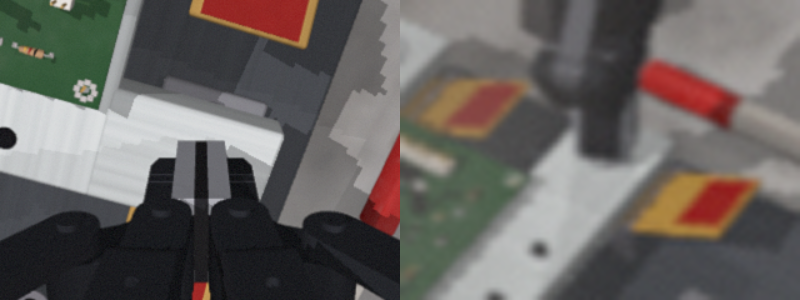

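Request:
send_rows([
  [[0,0,0.001],[0,0,0],0],
  [[0,0,0],[0,0,0],0],
])

```text
t: 10.82
eef_pos: [506.0, 118.7, 9.4]
tcp_rot: [0.0, 0.98, 0.201, -0.0]
wrist_force: [-7.5, -2.9, 15.1]
gripper_width: 0.0
grip_force: 7.5
```

Request:
send_rows([
  [[0,0,0.001],[0,0,0],0],
  [[0,0,0],[0,0,0],0],
])

```text
t: 11.08
eef_pos: [506.1, 118.7, 9.1]
tcp_rot: [0.001, 0.98, 0.201, -0.0]
wrist_force: [-12.1, -4.4, 25.6]
gripper_width: 0.002
grip_force: 13.0
```

```bash
python3 - <<'E'
from bench import robot
from h import *
from scipy.spatial.transform import Rotation as Ro
S=robot.read_state();d=robot.get_image("scene");pickle.dump(d,open("press.pkl","wb"))
a=pickle.load(open("scene.pkl","rb"))
g0,g1=[cv2.cvtColor(x["img"],cv2.COLOR_BGR2GRAY) for x in(a,d)]
# optical shift of plate texture: project jig points, track with LK
c=np.array([546.4,211,0]);yw=.107;X=np.array([np.cos(yw),np.sin(yw),0]);Y=np.array([-X[1],X[0],0])
P={n:c+x*X+y*Y+[0,0,z] for n,x,y,z in[("RL",50,88,42),("RR",50,-88,42),("FL",-50,88,42),("holeR",-50,-29,42),("holeM",-50,0,42),("holeL",-50,29,42),("tabFR",-96.5,-88,35),("pcbR",-30,-50,62),("FRedge",-66,-75,42),("base",-130,-60,10)]}
K,k=cam(d);p,_=cv2.projectPoints(np.array(list(P.values())),d["rvec"],d["tvec"],K,np.array([k,0,0,0]))
p=p.astype(np.float32)
q,st,e=cv2.calcOpticalFlowPyrLK(g0,g1,p,None,winSize=(11,11),maxLevel=1)
for n,u,v,s in zip(P,p[:,0],q[:,0],st): print(n,u.round(1),(v-u).round(2),s)
E
```

```text
RL [234.6 259.8] [ 0.19 -1.41] [1]
RR [291.2 202.7] [0.4  0.15] [1]
FL [282. 283.] [0.46 0.15] [1]
holeR [319.1 240.9] [0.27 1.32] [1]
holeM [310.3 250.8] [0.3  0.89] [1]
holeL [301.3 261. ] [0.16 0.74] [1]
tabFR [357.6 233.8] [0.09 0.  ] [1]
pcbR [315.8 221.9] [17.84 -1.07] [1]
FRedge [339.8 229.1] [-7.3  10.14] [1]
base [365.4 259.6] [ 0.12 -0.02] [1]
```

Tracking from the first scene picture to now: the holes in the front bar dip more toward the right, from 0.7 to 1.3 px. The rear left corner rises 1.4 px, while rear right and front left stay put. The plate took 2.5–4.5 N through about 4 mm of travel, then went stiff. So front right is the rocking corner. Contact at a reported z of about 13.3 puts the tip about 29 mm above the reported TCP. Next is that corner's tab.

Request:
send_rows([
  [[0,0,-0.01],[0,0,0],0],
  [[0,0,-0.02],[0,0,0],0],
  [[0,0,-0.015],[0,0,0],0],
  [[-0.022,-0.006,0],[0,0,0],0],
  [[-0.023,-0.006,0],[0,0,0],0],
])

```text
t: 11.75
eef_pos: [459.7, 112.4, 52.9]
tcp_rot: [-0.0, 0.98, 0.201, 0.0]
wrist_force: [0.0, 0.4, -0.1]
gripper_width: -0.002
grip_force: 0.0
```

Request:
send_rows([
  [[0,0,0],[0,0,0],0],
  [[0,0,0],[0,0,0],0],
  [[0,0,0],[0,0,0],0],
])

```text
t: 12.12
eef_pos: [460.7, 112.4, 52.8]
tcp_rot: [-0.0, 0.98, 0.201, 0.0]
wrist_force: [-0.4, 0.0, -0.1]
gripper_width: 0.003
grip_force: 0.0
```

```bash
python3 m.py "[460,112,14]"; python3 - <<'E'
from bench import robot
from h import *
d=robot.get_image("wrist");s=robot.get_image("scene")
a=d["img"][180:420,160:480];b=s["img"][180:270,300:420]
cv2.imwrite("pics/w7.png",np.hstack([cv2.resize(a,(400,300)),cv2.resize(b,(400,300),interpolation=cv2.INTER_CUBIC)]))
E
```

```text
t 12.125 pos [460.7 112.4  52.8] F [-0.36  0.01 -0.11] w 0.003 rot
 [[ 0.919  0.394  0.   ]
 [ 0.394 -0.919  0.   ]
 [ 0.001 -0.    -1.   ]]
[460,112,14] -> tool mm [-0.8  0.1 38.8]
```

View pics/w7.png

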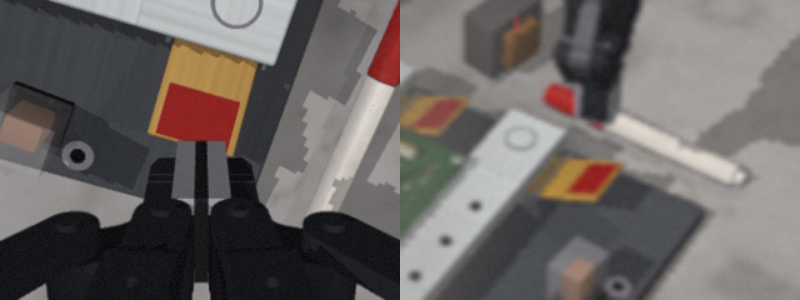

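The wrist view shows the tip in line with the red patch at (200,115). The relay, at (35,120), is well clear. I'll lower onto the patch.

Request:
send_rows([
  [[0,0,0.015],[0,0,0],0],
  [[0,0,0.015],[0,0,0],0],
  [[0,0,0.007],[0,0,0],0],
  [[0,0,0],[0,0,0],0],
])

```text
t: 12.72
eef_pos: [459.4, 112.2, 14.9]
tcp_rot: [-0.0, 0.98, 0.201, -0.001]
wrist_force: [0.3, 0.2, 0.2]
gripper_width: 0.003
grip_force: 0.0
```

Request:
send_rows([
  [[0,0,0.002],[0,0,0],0],
  [[0,0,0.002],[0,0,0],0],
  [[0,0,0.002],[0,0,0],0],
  [[0,0,0],[0,0,0],0],
])

```text
t: 13.22
eef_pos: [460.3, 112.3, 10.0]
tcp_rot: [0.0, 0.98, 0.201, 0.0]
wrist_force: [-0.8, -0.6, 3.6]
gripper_width: 0.001
grip_force: 1.4
```

Request:
send_rows([
  [[0,0,0.001],[0,0,0],0],
  [[0,0,0.001],[0,0,0],0],
  [[0,0,0],[0,0,0],0],
])

```text
t: 13.6
eef_pos: [460.5, 112.4, 8.3]
tcp_rot: [0.0, 0.98, 0.201, 0.001]
wrist_force: [-1.5, 0.3, 8.1]
gripper_width: -0.001
grip_force: 3.6
```

Contact came at about 10, as expected for the tab, and it is giving. I'll continue.

Request:
send_rows([
  [[0,0,0.001],[0,0,0],0],
  [[0,0,0.001],[0,0,0],0],
  [[0,0,0],[0,0,0],0],
])

```text
t: 13.98
eef_pos: [460.3, 112.4, 6.3]
tcp_rot: [0.0, 0.98, 0.201, 0.0]
wrist_force: [-2.3, 0.2, 8.6]
gripper_width: -0.001
grip_force: 3.7
```

Request:
send_rows([
  [[0,0,0.001],[0,0,0],0],
  [[0,0,0.001],[0,0,0],0],
  [[0,0,0],[0,0,0],0],
])

```text
t: 14.35
eef_pos: [460.0, 112.4, 4.1]
tcp_rot: [0.0, 0.98, 0.201, -0.0]
wrist_force: [-3.5, 0.2, 8.4]
gripper_width: -0.003
grip_force: 3.7
```

Request:
send_rows([
  [[0,0,0.001],[0,0,0],0],
  [[0,0,0.001],[0,0,0],0],
  [[0,0,0],[0,0,0],0],
])

```text
t: 14.72
eef_pos: [459.7, 112.4, 2.0]
tcp_rot: [0.0, 0.98, 0.201, -0.0]
wrist_force: [-3.8, -0.4, 7.9]
gripper_width: -0.002
grip_force: 3.7
```

Request:
send_rows([
  [[0,0,0.001],[0,0,0],0],
  [[0,0,0.001],[0,0,0],0],
  [[0,0,0.001],[0,0,0],0],
  [[0,0,0],[0,0,0],0],
])

```text
t: 15.22
eef_pos: [459.2, 112.3, -1.2]
tcp_rot: [0.0, 0.98, 0.201, -0.001]
wrist_force: [-4.4, 0.6, 8.1]
gripper_width: 0.003
grip_force: 3.8
```

Request:
send_rows([
  [[0,0,0.001],[0,0,0],0],
  [[0,0,0.001],[0,0,0],0],
  [[0,0,0],[0,0,0],0],
])

```text
t: 15.6
eef_pos: [459.2, 112.3, -3.2]
tcp_rot: [0.0, 0.98, 0.201, -0.001]
wrist_force: [-5.1, -0.9, 7.0]
gripper_width: 0.003
grip_force: 3.6
```

Request:
send_rows([
  [[0,0,0.001],[0,0,0],0],
  [[0,0,0.001],[0,0,0],0],
  [[0,0,0],[0,0,0],0],
])

```text
t: 15.98
eef_pos: [459.0, 112.2, -4.8]
tcp_rot: [0.0, 0.98, 0.201, -0.001]
wrist_force: [-9.8, -2.5, 17.3]
gripper_width: 0.003
grip_force: 8.5
```

The tab hit its stop at −4.8, which is where the flat position was predicted. I'll press slightly more, retreat upward and check.

Request:
send_rows([
  [[0,0,0.001],[0,0,0],0],
  [[0,0,0],[0,0,0],0],
  [[0,0,-0.01],[0,0,0],0],
  [[0,0,-0.02],[0,0,0],0],
  [[0,0,-0.03],[0,0,0],0],
])

```text
t: 16.6
eef_pos: [459.4, 112.1, 53.9]
tcp_rot: [-0.0, 0.98, 0.201, -0.001]
wrist_force: [0.4, -0.2, -0.2]
gripper_width: -0.004
grip_force: 0.0
```

Request:
send_rows([
  [[0,0,-0.04],[0,0,0],0],
  [[-0.02,0.03,-0.04],[0,0,0],0],
  [[-0.02,0.05,0],[0,0,0],0],
  [[-0.02,0.05,0],[0,0,0],0],
  [[0,0.05,0],[0,0,0],0],
])

```text
t: 17.23
eef_pos: [475.3, -79.2, 134.2]
tcp_rot: [0.001, 0.98, 0.201, 0.0]
wrist_force: [1.0, -0.3, 1.0]
gripper_width: 0.0
grip_force: 0.0
```

Request:
send_rows([
  [[0,0.05,0],[0,0,0],0],
  [[0,0.02,0],[0,0,0],0],
  [[0,0,0],[0,0,0],0],
  [[0,0,0],[0,0,0],0],
])

```text
t: 17.73
eef_pos: [503.1, -139.5, 133.7]
tcp_rot: [-0.0, 0.979, 0.202, -0.0]
wrist_force: [-0.0, 0.7, 0.2]
gripper_width: 0.006
grip_force: 0.0
```

```bash
python3 m.py; python3 - <<'E'
from bench import robot
from h import *
s=robot.get_image("scene")
a=pickle.load(open("scene.pkl","rb"))
f=lambda d:cv2.resize(d["img"][180:330,220:420],(400,300),interpolation=cv2.INTER_CUBIC)
cv2.imwrite("pics/end.png",np.hstack([f(a),f(s)]))
c=np.array([546.4,211,0]);yw=.107;X=np.array([np.cos(yw),np.sin(yw),0]);Y=np.array([-X[1],X[0],0])
P={n:c+x*X+y*Y+[0,0,z] for n,x,y,z in[("RL",50,88,42),("RR",50,-88,42),("FL",-50,88,42),("FR",-50,-88,42),("tabFR",-96.5,-88,35),("tabFL",-96.5,88,35)]}
K,k=cam(s);p,_=cv2.projectPoints(np.array(list(P.values())),s["rvec"],s["tvec"],K,np.array([k,0,0,0]));p=p.astype(np.float32)
q,st,e=cv2.calcOpticalFlowPyrLK(a["img"],s["img"],p,None,winSize=(13,13),maxLevel=1)
for n,u,v in zip(P,p[:,0],q[:,0]): print(n,u.round(1),(v-u).round(2))
E
```

```text
t 17.725 pos [ 503.1 -139.5  133.7] F [-0.01  0.65  0.15] w 0.006 rot
 [[ 0.918  0.396 -0.   ]
 [ 0.396 -0.918  0.001]
 [ 0.    -0.001 -1.   ]]
RL [234.6 259.8] [-0.01  0.01]
RR [291.2 202.7] [ 0.04 -0.02]
FL [282. 283.] [-0.    0.01]
FR [335.9 221.8] [ 0.01 -0.01]
tabFR [357.6 233.8] [1.45 4.9 ]
tabFL [305.3 297. ] [ 0.06 -0.03]
```

View pics/end.png

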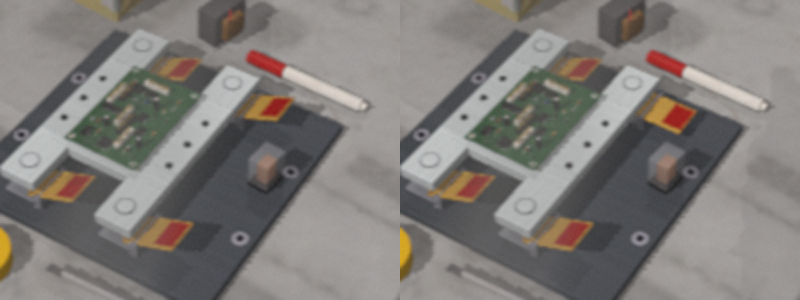

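The front right tab now lies flat at (670,115). It has moved 5 px down, and all four corners are within 0.05 px of where they started. The bystanders are unmoved and the arm is clear.

```bash
python3 -c "
from bench import robot
print(robot.job_done())"
```

```text
the job is handed in; nothing more can be done
None
```

I pressed only the front right corner: it dipped about 4 mm while the opposite corner rose, so it is the rocking one. Its shim is now pressed flat, the plate is level and in place in the last picture, and the job is handed in (no verdict was returned).

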